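# Lock the engine's flywheel with its locking pin

## Robot

A 6-joint arm with a two-finger parallel gripper is mounted at the origin on a cart in front of the work surface, level with it; the furniture and walls round the work are solid. World frame = base frame: x ahead of the robot, y to its left, z up, the work surface at z = 0. Lengths are in m, angles in degrees, forces in N, time in s.
With the tool pointing down it reaches from about 0.35 to 0.85 m from the base axis. Payload 8.1 kg.
Tool frame: the origin (TCP) lies at the very end of the fingers, on their centre line; the grasp point (between the pads) lies 19 mm behind it; z points along the fingers, y is the line along which they close (so a half turn about z gives the same grasp; the last joint's range is limited). The gripper opens to 85 mm and grips with 20 to 120 N. Pads are 22 mm wide; open, the fingers measure 114 mm over their backs; the gripper's body (76 mm by 85 mm) begins 54 mm behind the grasp point. The pads swing forward as they close: fully open they stand 13 mm farther back than shut.
Start: joints at [-80.237, 7.471, 85.268, -0, 87.261, -4.893], TCP at [0.152, -0.58, 0.231] pointing down, gripper open.
Joint ranges: [-169.43, 169.43], [-51.17, 129.36], [1.28, 143.12], [-76.62, 256.62], [0, 156.53], [-152.29, 152.29]. Speed limits (degrees/s): [136.94, 136.94, 159.86, 180, 180, 180].

## Interface

Orientations are given as [roll, pitch, yaw] about the fixed x, y, z axes, in that order (R = Rz(yaw) Ry(pitch) Rx(roll)).
In Python, from cell import manip gives the robot as it stands.
- The arm moves only by the tool move_arm, never from a script. Its argument "targets" is a list of rows, each a list of 3 entries, a list of its own where there are three numbers: the shift along the tool's x, y, z in cm, then the turn about the tool's z in degrees, then the opening, from 0 (shut) to 1 (fully open). In form: [[[dx, dy, dz], turn, hand], ...]. A call has 1 to 5 rows; each row is the pose to reach, as a shift and turn from the pose commanded when the call began, along the tool's axes at that moment; what a row does not reach only later rows make up. A row lasts 1/10 s, in which the tool goes at most 50 mm and 8.59 degrees, less where a joint would pass 70% of its speed; a pose out of reach is approached as far as the arm can. A call with a gripper value outside its range is refused whole. The fingers move at their own pace and stop on an object; "grip_force" is the grip in N (left out, the last holds). Time passes only in rows, so rows that repeat a pose let the fingers close. It gives the time, the measured TCP pose, the force, the opening and the grip force at its end, in the units of the state.
- manip.get_obs(): the state, without advancing time (a new reading comes with each control period).
- manip.grab_frame(name): name is "scene" or "top" or "wrist"; returns a dict with "img" (400x640x3 uint8, red, green, blue), "depth" (400x640 float32, m along the optical axis (not along the pixel's ray), 0 where there is no reading), "K" (3x3 intrinsics, pixels), "eye" and "rotation" of the camera in the world. Camera axes: x right, y up, looking along -z (the intrinsics and any distortion apply to the point x, -y, -z); pixel columns grow to the right and rows downward; lengths in m; the calibration is good to about 2 mm. A picture is of the moment at which its call begins.
- manip.job_done(): hands the job in; it is judged then, once.
The state is a dict: "time_s": time; "qpos": joint angles; "joint_velocities": joint speeds; "tau": joint torques, N m; "tool_pos": TCP position; "orientation": TCP orientation; "wrist_force": force on the tool from outside, world axes, zero at the start; "ft_torque": the same for the moment, N m; "finger_gap": opening from 0.0 (shut) to 1.0 (fully open); "grasp_force": force on a finger pad.
Only numpy, scipy, OpenCV 4.12 (cv2) and the standard library are available. Lean on these libraries where they do the work, as an engineer would, in place of code of your own. Each camera call takes 0.05 s, during which the arm holds its last target. There are 200 camera calls.

## Task

Lock the flywheel of the small engine, ready for its nut to be undone: take the locking pin (the one with the flange) out of the wooden block, put it tip down into the guide bush on the bracket, and turn the flywheel gently until the pin drops into the wheel's hole and sits upright and fully home, its flange down on the bush. Stop turning as soon as the pin catches, so as not to strain it, and leave the two punches in the block and the oil can, ratchet and ring spanner where they are.

Things in the scene. Friction and masses are not known exactly. Their poses are not given: they have to be found in the camera images.
- engine: small aluminium engine with an upright crankshaft and a finned cylinder to one side, on a plywood board 250 x 210 x 18 mm; fixed. Its flywheel lies level on top. Origin: on the table under the crank axis; x points from the crank axis to the bush and the cylinder, z up
- crank_axis (a point): the crank axis at the flywheel's flat upper face, 82 mm above the table; axes as the engine's. Flywheel: 172 mm across, 16 mm thick, 20 fan blades 8 mm high at the rim (radius 71 to 84 mm), hub of radius 20 mm with a nut, 25 mm high. It turns freely without stops and stays where it is left: friction about 3 N at a stud. Its angle is not measured: see it or feel it
- hub_top (a point): the crank axis 25 mm above the flywheel's face. Round it stand three upright round studs on the wheel, radius 38 mm, 120 degrees apart, 10 mm thick (foot 15 mm wide, 4 mm high), 28 mm high, that closed fingertips can push. Seen from above, the wheel's hole is midway between two studs, 25 to 52 degrees clockwise of the bush at the start: turn the wheel anticlockwise
- bush_mouth (a point): centre of the upper mouth of the guide bush, 102 mm above the table, at engine x = 60 mm. Upright steel bush, bore 9.2 mm, countersunk 1.3 mm, outside 19 mm, 18 mm long, lower end 2 mm above the wheel; it sits in the 30 mm eye (top 2 mm below the mouth) of a dark bracket that reaches over the wheel from the cylinder's top, with bolt heads up to 106 mm. Axes as the engine's
- bush_foot (a point): centre of the bush's lower mouth, 84 mm above the table. Under it, the flywheel has one round through-hole, 10 mm, countersunk 1 mm, at a radius of 60 mm, which comes under the bush when the wheel stands right; the pin then drops in and the wheel is locked
- locking_pin: plain steel pin, the one with a flat flange, in one of the block's bores: shank 8 mm thick, 34 mm long; flange 22 mm wide, 4 mm thick; above it a ringed grip, 14 mm thick, its top 36 mm above the flange's underside; 70 to 120 g. Origin: centre of the flange's underside (on the wood at the start); z up along the grip
- pin_tip (a point): lower end of the pin's shank, 34 mm below its origin; the last 3 mm taper to 4.4 mm. With the pin in the bush and its tip on the wheel's face, the flange is 14 mm above the bush's mouth; fully home it lies on the mouth, 14 mm of the shank in the wheel
- tool_block: wooden block 52 x 150 x 46 mm high with three upright bores (11 mm, 42 mm deep) in a row along its y, 46 mm apart, holding the pin and the two punches in any order; fixed. Origin: centre of its underside
- centre_punch: dark steel centre punch without a flange, 15 mm diameter, slimmer at its top, standing 64 mm out of the block. Origin: on its axis at the block's top
- drift_punch: dark steel drift punch without a flange, 15 mm diameter with a 21 mm mushroom head, standing 37 mm out of the block. Origin: on its axis at the block's top
- oil_can: thumb oil can, 66 x 85 x 142 mm, bystander on the table. Origin: centre of its underside
- ratchet: ratchet handle lying flat, 191 mm long along its y, bystander. Origin: centre of its underside
- ring_spanner: rusty combination spanner lying flat, 223 mm long along its y, bystander. Origin: centre of its underside

How it is judged:
By the outcome, as a careful person would: the job done as asked, in the order asked, and still so for the second after the job is handed in, with the robot touching nothing.
It also fails if it takes over 48 s, if anything falls off the work surface, if the arm or the gripper's body presses on something with over 40 N, if the wrist force passes 120 N, or if a joint passes its speed limit or range.

## Working session

There is one attempt and no reset: what is moved stays moved. The work goes in short steps, Python scripts to look and compute and a tool call to move; the robot and the scene stay as the last step left them, time stands still between calls to the robot, and variables do not carry over. Pictures are saved under pics/ and viewed, at most 11 in all, crops included, and the job is handed in when it is done.

Besides the shell and the picture viewer there is one more tool, called after "Request:" in YAML: its name, and indented under it one key for each argument. move_arm: Moves the arm, as the interface text tells. Its arguments: {"type":"object","properties":{"targets":{"type":"array"},"grip_force":{"type":"number"}},"required":["targets"]}

```bash
mkdir -p pics; cat > h.py <<'E'
import numpy as np, cv2, pickle
from cell import manip
def grab(n,tag):
    f=manip.grab_frame(n); pickle.dump(f,open(f'pics/{tag}.pkl','wb')); cv2.imwrite(f'pics/{tag}.png',f['img'][...,::-1]); return f
def ray(f,u,v):
    K=f['K']; d=np.array([(u-K[0,2])/K[0,0],-(v-K[1,2])/K[1,1],-1.]); return np.array(f['eye']),np.array(f['rotation'])@d
def onplane(f,u,v,z):
    e,d=ray(f,u,v); return e+d*(z-e[2])/d[2]
def pt(f,u,v):
    e,d=ray(f,u,v); return e+d*f['depth'][int(v),int(u)]
def cloud(f):
    v,u=np.mgrid[0:400,0:640]; K=f['K']; d=np.stack([(u-K[0,2])/K[0,0],-(v-K[1,2])/K[1,1],-np.ones(u.shape)],-1)
    return np.array(f['eye'])+(d@np.array(f['rotation']).T)*f['depth'][...,None]
E
python3 - <<'E'
from h import *
f=grab('top','top1'); g=grab('scene','sc1')
for x in(f,g): print(x['K'],x['eye'],x['rotation'],x.keys())
o=manip.get_obs(); print(o)
E
```

```text
[[487.4867448    0.         321.16427079]
 [  0.         487.4867448  187.66552644]
 [  0.           0.           1.        ]] [0.23589841 0.01658698 1.51546152] [ 12.17812844   0.32386875 -96.95511836] dict_keys(['img', 'depth', 'K', 'eye', 'rotation'])
[[443.4648919    0.         312.06595159]
 [  0.         443.4648919  201.28154193]
 [  0.           0.           1.        ]] [0.03879928 0.69364047 0.73457843] [  52.88378999   -0.4897241  -145.467777  ] dict_keys(['img', 'depth', 'K', 'eye', 'rotation'])
{'time_s': 0.1, 'qpos': array([-8.02362569e+01,  7.51012610e+00,  8.53215632e+01, -1.25106061e-04,
        8.72623490e+01, -4.89299303e+00]), 'joint_velocities': array([-0.04645057, -0.02613307, -0.16113516,  0.04143588,  0.02960176,
        0.08017292]), 'tau': array([ 2.27597113e-03, -5.70951176e+01, -5.01942801e+01, -9.34441141e-05,
        8.06154771e-03, -1.37519461e-05]), 'tool_pos': array([ 0.15175538, -0.5799896 ,  0.23037032]), 'orientation': array([-1.79906294e+02, -7.89649548e-03,  1.46567358e+01]), 'wrist_force': array([ 0.04689621, -0.07700858,  0.45220358]), 'ft_torque': array([-0.064962  ,  0.02363393,  0.01053148]), 'grasp_force': 0.0, 'finger_gap': 0.9989898512997005}
```

View pics/top1.png

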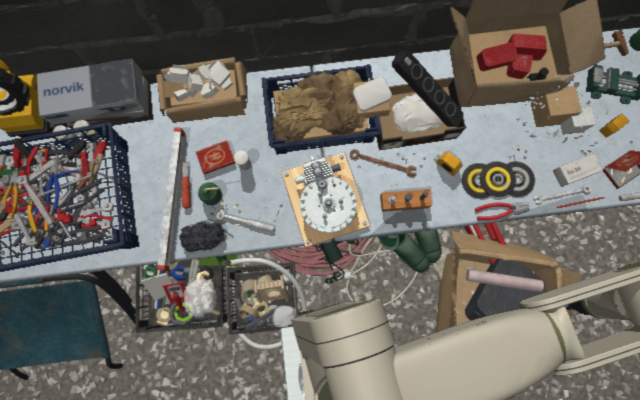

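View pics/sc1.png

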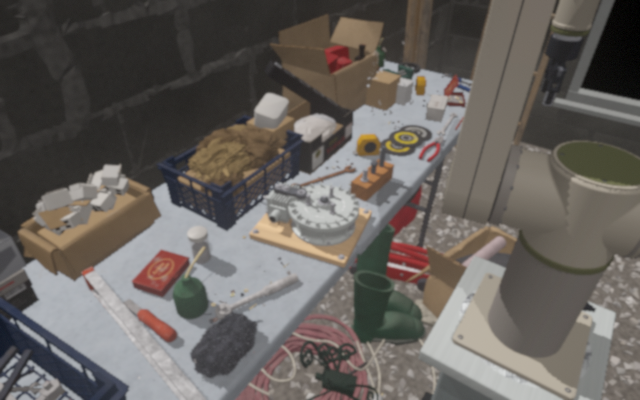

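The top view shows the engine at about (327,200), the bracket near (318,180) and the block at (407,199) with three items in it. The oil can is at (210,192). `rotation` comes as roll, pitch, yaw, so I'll convert it and zoom in.

```bash
cat >> h.py <<'E'
from scipy.spatial.transform import Rotation as Ro
_g=manip.grab_frame
def fix(f):
    r=np.array(f['rotation'])
    if r.shape==(3,): f['rotation']=Ro.from_euler('xyz',r,degrees=True).as_matrix()
    return f
def load(t): return fix(pickle.load(open(f'pics/{t}.pkl','rb')))
def grab(n,tag):
    f=fix(_g(n)); pickle.dump(f,open(f'pics/{tag}.pkl','wb')); cv2.imwrite(f'pics/{tag}.png',f['img'][...,::-1]); return f
E
python3 - <<'E'
from h import *
f=load('top1')
for u,v in [(407,190),(300,235),(390,202),(407,202),(424,202),(327,204),(360,235),(250,190)]: print(u,v,pt(f,u,v).round(4))
c=f['img'][145:250,275:440,::-1]; cv2.imwrite('pics/c1.png',cv2.resize(c,None,fx=4.8,fy=4.8,interpolation=cv2.INTER_CUBIC))
E
```

```text
407 190 [ 0.5212 -0.2845 -0.0024]
300 235 [0.4196 0.0691 0.0023]
390 202 [ 0.4813 -0.2173  0.0464]
407 202 [ 0.475  -0.2689  0.046 ]
424 202 [ 0.4678 -0.3193  0.0512]
327 204 [ 0.4873 -0.0233  0.1097]
360 235 [ 0.3976 -0.1167 -0.0048]
250 190 [0.5809 0.2105 0.0036]
```

View pics/c1.png

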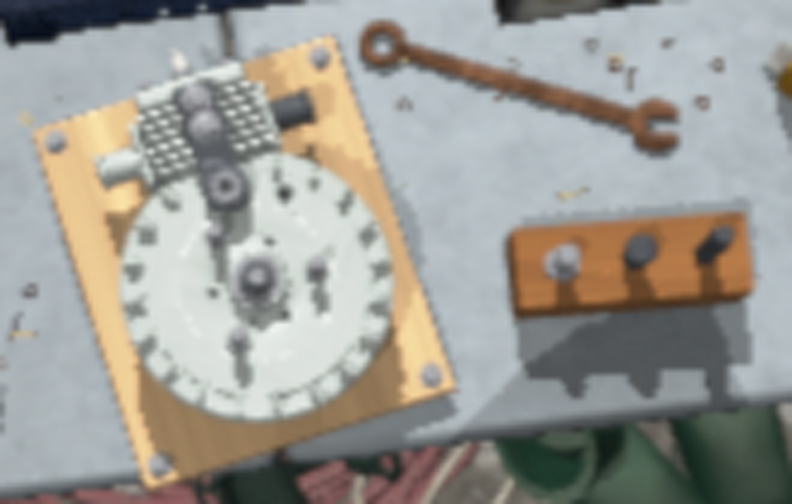

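The pin (light, with the flange) is at crop (563,262), the bush at (227,186), the hub at (258,277) and the hole at (284,192). The studs are at (238,340), (318,267) and one beside the bracket. Next I compute poses.

```bash
python3 - <<'E'
from h import *
f=load('top1')
def P(x,y,z): return onplane(f,275+(x-2.4+.5)/4.8,145+(y-1.9)/4.8,z)
hub=P(258,277,.107);bush=P(227,186,.102);hole=P(284,192,.082);s1=P(238,340,.110);s2=P(318,267,.110);s3=P(213,235,.11)
pin=P(563,260,.082);dr=P(640,250,.083)
ends=[P(511,233,.046),P(745,214,.046),P(750,292,.046),P(520,314,.046)]
for n,p in dict(hub=hub,bush=bush,hole=hole,s1=s1,s2=s2,s3=s3,pin=pin,dr=dr).items():
    d=p-hub; print(n,p.round(4),np.hypot(*d[:2]).round(4),np.degrees(np.arctan2(d[1],d[0])).round(1))
e=(ends[1]-ends[0]+ends[2]-ends[3]); print('block row dir',np.degrees(np.arctan2(e[1],e[0])),[x.round(3) for x in ends],np.mean(ends,0))
d=dr-pin; print(np.hypot(*d[:2]),np.degrees(np.arctan2(d[1],d[0])))
# cloud for pin top
C=cloud(f); m=(C[...,2]>.06)&(abs(C[...,0]-.476)<.03)&(C[...,1]<-.19)&(C[...,1]>-.35)
q=C[m]; 
for y0 in(-.222,-.268,-.314):
    s=q[abs(q[:,1]-y0)<.02]; print(len(s),s.mean(0).round(4),s[:,2].max())
o=manip.get_obs(); R=Ro.from_euler('xyz',o['orientation'],degrees=True).as_matrix(); print(R.round(3))
E
```

```text
hub [ 0.4923 -0.0279  0.107 ] 0.0 0.0
bush [ 0.5524 -0.0162  0.102 ] 0.0612 11.1
hole [ 0.5487 -0.0517  0.082 ] 0.0611 -22.8
s1 [ 0.4547 -0.011   0.11  ] 0.0413 155.7
s2 [ 0.4935 -0.065   0.11  ] 0.0371 -88.2
s3 [ 0.5211 -0.0037  0.11  ] 0.0376 40.1
pin [ 0.4844 -0.2187  0.082 ] 0.1909 -92.4
dr [ 0.4846 -0.2671  0.083 ] 0.2393 -91.9
block row dir -91.89240580207677 [array([ 0.512, -0.194,  0.046]), array([ 0.506, -0.345,  0.046]), array([ 0.456, -0.34 ,  0.046]), array([ 0.459, -0.192,  0.046])] [ 0.48325918 -0.26770954  0.046     ]
0.04838160873635021 -89.71240235934037
23 [ 0.4868 -0.2229  0.0788] 0.08525057653917933
36 [ 0.4856 -0.2685  0.0807] 0.0875655433292335
36 [ 0.4819 -0.313   0.0949] 0.11534453124829058
[[ 0.967  0.253 -0.   ]
 [ 0.253 -0.967  0.002]
 [ 0.    -0.002 -1.   ]]
```

Request:
move_arm:
  targets:
    - [[4.1,-2.6,0.4],-7.2,1]
    - [[8.2,-5.2,0.8],-14.4,1]
    - [[12.3,-7.9,1.2],-21.6,1]
    - [[16.4,-10.5,1.6],-28.8,1]
    - [[20.6,-13.2,2],-36,1]
  grip_force: 40

```text
time_s: 0.6
tool_pos: [0.3184, -0.399, 0.2108]
orientation: [-180.0, -0.0, 50.9]
wrist_force: [1.5, 0.1, -0.5]
finger_gap: 1.002
grasp_force: 0.0
```

```bash
cat >> h.py <<'E'
def go(x,y,z,yaw):
    o=manip.get_obs(); R=Ro.from_euler('xyz',o['orientation'],degrees=True).as_matrix()
    p=np.array(o['tool_pos']); s=R.T@(np.array([x,y,z])-p)*100
    t=-(yaw-o['orientation'][2]+180)%360-180; t=((-(yaw-o['orientation'][2]))+180)%360-180
    print('t',o['time_s'],'tcp',p.round(4),o['orientation'].round(2),'q6',o['qpos'][5].round(1),'F',o['wrist_force'].round(1),'gap',round(o['finger_gap'],3),'gf',round(o['grasp_force'],1))
    print('SHIFT',s.round(2),'TURN',round(t,1))
E
python3 -c "
from h import *
go(.485,-.22,.20,88)"
```

```text
t 0.6 tcp [ 0.3184 -0.399   0.2108] [-1.7998e+02 -1.0000e-02  5.0920e+01] q6 -18.1 F [ 1.5  0.1 -0.5] gap 1.002 gf 0.0
SHIFT [24.4   1.65  1.08] TURN -37.1
```

Request:
move_arm:
  targets:
    - [[4.9,0.3,0.2],-7.4,1]
    - [[9.8,0.7,0.4],-14.8,1]
    - [[14.6,1,0.6],-22.2,1]
    - [[19.5,1.3,0.8],-29.6,1]
    - [[24.4,1.6,1],-37,1]

```text
time_s: 1.1
tool_pos: [0.4856, -0.2203, 0.201]
orientation: [-180.0, -0.0, 88.0]
wrist_force: [0.3, -1.0, -0.2]
finger_gap: 0.999
grasp_force: 0.0
```

```bash
python3 -c "
from h import *
go(.485,-.22,.20,88)
f=grab('wrist','w1'); print(f['eye'],f['rotation'].round(3),f['K'])"
```

```text
t 1.1 tcp [ 0.4856 -0.2203  0.201 ] [-179.98   -0.     87.96] q6 -27.9 F [ 0.3 -1.  -0.2] gap 0.999 gf 0.0
SHIFT [ 0.03 -0.06  0.1 ] TURN -0.0
[ 0.48802326 -0.15161217  0.34365288] [[ 0.999  0.035  0.01 ]
 [-0.036  0.963  0.269]
 [ 0.    -0.269  0.963]] [[287.77356356   0.         324.08797256]
 [  0.         287.77356356 198.08754035]
 [  0.           0.           1.        ]]
```

View pics/w1.png

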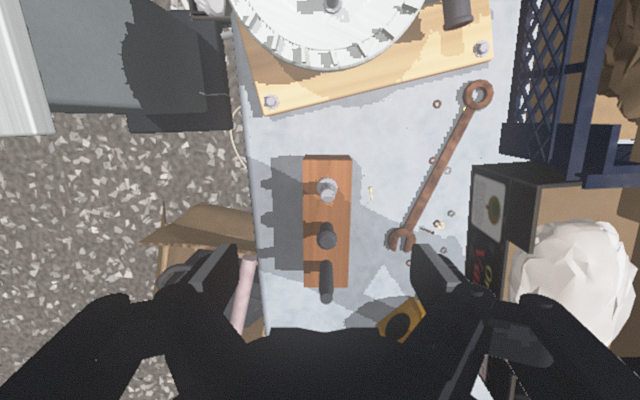

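The wrist view shows the pin at (327,188), with the punches below it at (327,236) and (327,280). I'll refine the pin position from its silhouette.

```bash
python3 - <<'E'
from h import *
f=load('w1'); C=cloud(f)
r=(slice(165,215),slice(300,352)); c=f['img'][165:215,300:352]
hsv=cv2.cvtColor(c,cv2.COLOR_RGB2HSV); m=((hsv[...,1]<70)&(hsv[...,2]>70)).astype(np.uint8)
n,l,s,ce=cv2.connectedComponentsWithStats(m); 
for i in range(1,n):
  if s[i,4]>20: print(s[i],ce[i]+[300,165])
Z=C[165:215,300:352,2]; np.set_printoptions(linewidth=250)
print((Z[10:40:2,14:42:2]*1000).round().astype(int))
for u,v,z in [(327,184,.082),(328,192,.05)]: print(onplane(f,u,v,z))
cv2.imwrite('pics/c2.png',cv2.resize(c[...,::-1],None,fx=10,fy=10,interpolation=cv2.INTER_CUBIC))
E
```

```text
[  0   0   3  50 150] [301.  189.5]
[ 16  12  22  26 428] [326.73598131 189.04439252]
[50 13  2 37 47] [350.78723404 198.87234043]
[[ 46  46  45  46  46  45  47  46  46  46  46  46  46  45]
 [ 45  45  47  46  47  45  46  45  45  46  46  46  46  46]
 [ 46  45  45  46  49  49  50  51  50  48  46  46  46  48]
 [ 47  47  46  48  51  50  50  50  49  51  49  47  46  46]
 [ 46  46  49  50  50  52  56  57  50  51  50  49  47  45]
 [ 46  46  50  51  50  62  65  64  63  56  50  51  48  46]
 [ 45  45  50  50  64  72  74  74  72  65  51  50  46  47]
 [ 46  45  50  51  72  79  82  82  81  76  52  50  47  46]
 [ 46  46  50  50  83  82  82  82  81  80  72  50  45  45]
 [ 46  46  46  51  82  82  82  82  82  82  81  50  46  46]
 [ 47  46  46  79  82  83  81  82  82  82  82  47  47  46]
 [ 46  47  46  46  83  82  82  82 344  83  83  47  47  47]
 [ 45  46  47  46  83  82  82  83  84  82  45  46  48  46]
 [ 47  46  46  46  46  82  82  82  82  80  46  46  47  46]
 [ 46  46  47  46  46  46  47  45  46  46  45  45  46  45]]
[ 0.48863945 -0.21108234  0.082     ]
[ 0.48948154 -0.22701844  0.05      ]
```

View pics/c2.png

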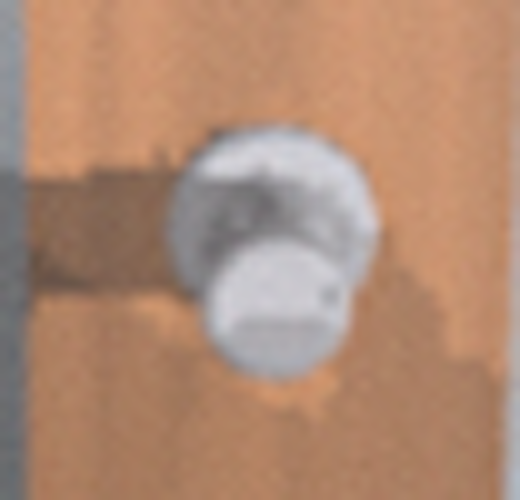

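The pin's top disc centre is at (327.4,195.3) and the flange centre at (327.0,187.3).

```bash
python3 - <<'E'
from h import *
f=load('w1')
print(onplane(f,327.4,195.3,.082),onplane(f,327.0,187.3,.05))
go(.488,-.220,.054,88)
E
```

```text
[ 0.48865493 -0.22198591  0.082     ] [ 0.48859745 -0.22189733  0.05      ]
t 1.15 tcp [ 0.4896 -0.2145  0.2005] [179.88  -0.22  88.66] q6 -28.0 F [-0.3  4.8 -0.9] gap 1.001 gf 0.0
SHIFT [-0.61 -0.17 14.65] TURN 0.7
```

Request:
move_arm:
  targets:
    - [[-0.1,0.2,3],0,0.7]
    - [[-0.1,0.2,7],0,0.5]
    - [[-0.1,0.2,11],0,0.5]
    - [[-0.1,0.2,13.5],0,0.5]
    - [[-0.1,0.2,14.5],0,0.5]

```text
time_s: 1.65
tool_pos: [0.4841, -0.2217, 0.0524]
orientation: [-179.7, -0.2, 87.7]
wrist_force: [-0.2, 0.2, 0.5]
finger_gap: 0.495
grasp_force: 0.0
```

Request:
move_arm:
  targets:
    - [[0,0,0],0,0.5]
    - [[0,0,0],0,0.1]
    - [[0,0,0],0,0.0]
    - [[0,0,0],0,0.0]
    - [[0,0,0],0,0.0]

```text
time_s: 2.15
tool_pos: [0.4882, -0.2242, 0.0585]
orientation: [179.8, 0.1, 87.7]
wrist_force: [-0.1, 0.6, 7.3]
finger_gap: 0.146
grasp_force: 39.2
```

Request:
move_arm:
  targets:
    - [[0,0,0],0,0.0]
    - [[0,0,0],0,0.0]

```text
time_s: 2.35
tool_pos: [0.4882, -0.2241, 0.0586]
orientation: [179.8, 0.1, 87.7]
wrist_force: [-0.4, 1.0, 6.0]
finger_gap: 0.144
grasp_force: 39.2
```

```bash
python3 -c "
from h import *
go(.488,-.2215,.056,88)"
```

```text
t 2.35 tcp [ 0.4882 -0.2241  0.0586] [1.798e+02 1.100e-01 8.765e+01] q6 -27.8 F [-0.4  1.   6. ] gap 0.144 gf 39.2
SHIFT [ 0.26 -0.03  0.25] TURN -0.3
```

Request:
move_arm:
  targets:
    - [[0,0,-1],0,0.0]
    - [[0,0,-3],0,0.0]
    - [[0,0,-6],0,0.0]
    - [[0,0,-10],0,0.0]
    - [[0,0,-13],0,0.0]
  grip_force: 60

```text
time_s: 2.85
tool_pos: [0.487, -0.2234, 0.1895]
orientation: [179.9, 0.1, 87.7]
wrist_force: [1.6, -0.3, -1.1]
finger_gap: 0.14
grasp_force: 59.0
```

```bash
python3 -c "
from h import *
go(.48,-.04,.20,11.5)"
```

```text
t 2.85 tcp [ 0.487  -0.2234  0.1895] [1.799e+02 5.000e-02 8.765e+01] q6 -27.8 F [ 1.6 -0.3 -1.1] gap 0.14 gf 59.0
SHIFT [18.3  -1.45 -1.07] TURN 76.2
```

Request:
move_arm:
  targets:
    - [[1.5,0,-1],8,0]
    - [[3.5,-0.2,-1],16,0]
    - [[5.5,-0.4,-1],24,0]
    - [[7.5,-0.6,-1],32,0]
    - [[9.5,-0.7,-1],40,0]

```text
time_s: 3.35
tool_pos: [0.4833, -0.1273, 0.1971]
orientation: [180.0, -0.0, 47.3]
wrist_force: [1.0, -0.9, -1.4]
finger_gap: 0.141
grasp_force: 59.0
```

```bash
python3 -c "
from h import *
go(.48,-.04,.20,11.5)"
```

```text
t 3.35 tcp [ 0.4833 -0.1273  0.1971] [ 1.7997e+02 -1.0000e-02  4.7310e+01] q6 22.1 F [ 1.  -0.9 -1.4] gap 0.141 gf 59.0
SHIFT [ 6.19 -6.16 -0.29] TURN 35.8
```

Request:
move_arm:
  targets:
    - [[1.5,-1.5,0],8,0]
    - [[3.0,-3.0,0],16,0]
    - [[4.5,-4.5,0],24,0]
    - [[6.2,-6.2,0],32,0]
    - [[6.2,-6.2,0],36,0]

```text
time_s: 3.85
tool_pos: [0.4792, -0.038, 0.1971]
orientation: [-179.9, -0.0, 11.5]
wrist_force: [-0.2, 0.1, -1.4]
finger_gap: 0.138
grasp_force: 59.0
```

Request:
move_arm:
  targets:
    - [[0,0,0],0,0]
    - [[0,0,0],0,0]

```text
time_s: 4.05
tool_pos: [0.4795, -0.0406, 0.1968]
orientation: [180.0, -0.0, 11.8]
wrist_force: [-0.4, -0.3, -1.3]
finger_gap: 0.14
grasp_force: 59.0
```

```bash
python3 -c "
from h import *
go(.48,-.04,.20,11.5)
f=grab('wrist','w2'); c=f['img'][...,::-1]
print(f['eye'])
"
```

```text
t 4.05 tcp [ 0.4795 -0.0406  0.1968] [ 1.7998e+02 -3.0000e-02  1.1790e+01] q6 67.3 F [-0.4 -0.3 -1.3] gap 0.14 gf 59.0
SHIFT [ 0.06 -0.05 -0.32] TURN 0.3
[ 0.54608884 -0.02596912  0.33954266]
```

View pics/w2.png

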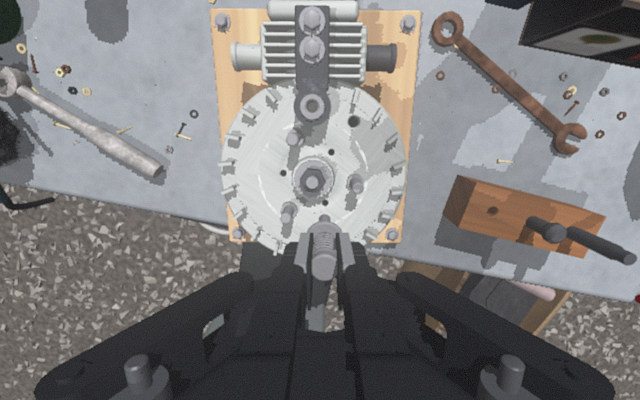

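The wrist view shows the bush at (313,105), the hole at (354,121), the hub at (313,180), the studs at (292,140), (355,183) and (287,212), and the pin in the grip around (325,250). I'll zoom on the bush and pin.

```bash
python3 - <<'E'
from h import *
f=load('w2'); i=f['img'][...,::-1]
a=cv2.resize(i[85:145,285:345],(600,600),interpolation=cv2.INTER_CUBIC)[:450]
a=cv2.resize(i[88:125,293:333],(400,370),interpolation=cv2.INTER_CUBIC)
b=cv2.resize(i[212:287,300:350],(400,600),interpolation=cv2.INTER_CUBIC)
a=np.vstack([a,np.zeros((230,400,3),np.uint8)])
cv2.imwrite('pics/c3.png',np.hstack([a,b]))
E
```

```text
(no output)
```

View pics/c3.png

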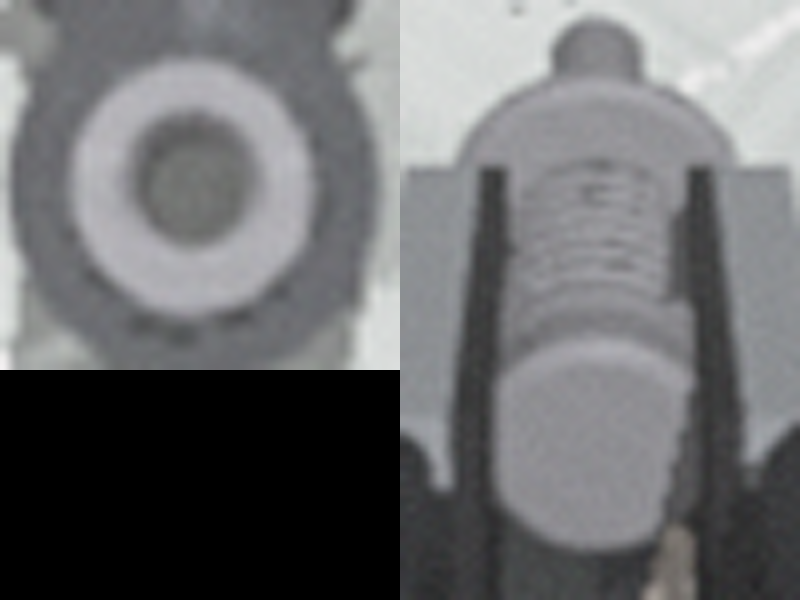

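```bash
python3 - <<'E'
from h import *
f=load('w2'); o=manip.get_obs(); t=np.array([.4795,-.0406,.1968]); R=Ro.from_euler('xyz',o['orientation'],degrees=True).as_matrix()
b=onplane(f,311.8,106.2,.102); print('bush',b)
hub=onplane(f,312.5,180,.107); hole=onplane(f,354,121.5,.082); print('hub',hub,'hole',hole)
for n,p in [('bush',b),('hole',hole),('s',onplane(f,287,209,.110))]:
    d=p-hub; print(n,np.hypot(*d[:2]),np.degrees(np.arctan2(d[1],d[0])))
for n,u,v,z,off in [('top',324.25,267.1,.2202,0),('flange',324.4,221.2,.1882,.011),('tip',324.2,213.6,.1502,.0022),('tip4',324.2,213.6,.1532,.004)]:
    p=onplane(f,u,v,z)-R[:,0]*off; print(n,p,'rel tcp tool',(R.T@(p-t)*1000).round(1))
Z=cloud(f); print(Z[266:269,322:327,2].mean(), Z[222:228,324,2].round(3),Z[215:219,324,2].round(3),'bush ring',Z[97,312],Z[114,312])
e=Ro.from_matrix(R.T@f['rotation']).as_matrix(); print('cam in tool',(R.T@(f['eye']-t)).round(4))
E
```

```text
bush [ 0.55290295 -0.01478216  0.102     ]
hub [ 0.4959685  -0.02677368  0.107     ] hole [ 0.54855036 -0.05200543  0.082     ]
bush 0.058183573142740676 11.893783734845613
hole 0.05832231722731488 -25.634321084849066
s 0.03229688949359443 150.08883623092956
top [ 0.48126178 -0.03962225  0.2202    ] rel tcp tool [  1.9  -0.6 -23.4]
flange [ 0.48103091 -0.03978288  0.1881964 ] rel tcp tool [ 1.7 -0.5  8.6]
tip [ 0.4814633  -0.03961524  0.15019928] rel tcp tool [ 2.1 -0.6 46.6]
tip4 [ 0.4806909  -0.03977299  0.15319869] rel tcp tool [ 1.3 -0.6 43.6]
0.22024448649382627 [0.189 0.188 0.188 0.189 0.187 0.189] [0.156 0.157 0.159 0.162] bush ring [ 0.55969025 -0.0135791   0.10132791] [ 0.54715257 -0.01608603  0.10228347]
cam in tool [ 0.0682 -0.0007 -0.1427]
```

Request:
move_arm:
  targets:
    - [[3,-0.4,0],0,0]
    - [[6,-0.8,0],0,0]
    - [[7.5,-1.0,1],0,0]
    - [[7.5,-1.0,2.5],0,0]
    - [[7.5,-1.0,3.2],0,0]

```text
time_s: 4.6
tool_pos: [0.5495, -0.0158, 0.1619]
orientation: [-179.9, 0.2, 11.7]
wrist_force: [-1.4, -0.3, -2.4]
finger_gap: 0.142
grasp_force: 59.0
```

Request:
move_arm:
  targets:
    - [[0,0,0],0,0]
    - [[0,0,0],0,0]

```text
time_s: 4.8
tool_pos: [0.5502, -0.0159, 0.1642]
orientation: [-180.0, 0.0, 11.6]
wrist_force: [0.3, 0.3, -0.9]
finger_gap: 0.14
grasp_force: 59.0
```

```bash
python3 -c "
from h import *
go(.5514,-.0157,.151,11.8)
f=grab('wrist','w3'); i=f['img'][...,::-1]
a=cv2.resize(i[195:295,285:365],(640,800)[:2],interpolation=cv2.INTER_CUBIC)
cv2.imwrite('pics/c4.png',a[:600])
"
```

```text
t 4.8 tcp [ 0.5502 -0.0159  0.1642] [-1.7999e+02  4.0000e-02  1.1640e+01] q6 71.4 F [ 0.3  0.3 -0.9] gap 0.14 gf 59.0
SHIFT [0.13 0.   1.32] TURN -0.2
```

View pics/c4.png

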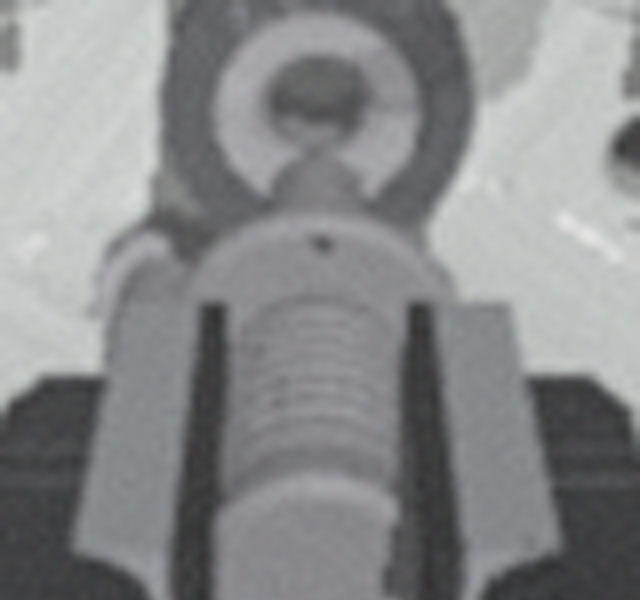

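The bush ring centre is at (324.3,208.1). The pin axis is at u≈324.2, so lateral alignment looks right. I'll compute the fore-aft error.

```bash
python3 - <<'E'
from h import *
f=load('w3'); o=manip.get_obs(); t=np.array([.5502,-.0159,.1642]); R=Ro.from_euler('xyz',[180,0,11.64],degrees=True).as_matrix()
b=onplane(f,324.3,208.1,.102); print('bush',b,'rel tool mm',(R.T@(b-t)*1000).round(2)); print('pin axis at tool 1.8,-0.6')
tip=onplane(f,324.2,195+150/8-.5,.1176)-R[:,0]*.0022; print((R.T@(tip-t)*1000).round(2))
E
```

```text
bush [ 0.55326763 -0.01476347  0.102     ] rel tool mm [ 3.23 -0.49 62.2 ]
pin axis at tool 1.8,-0.6
[ 2.25 -0.57 46.6 ]
```

Request:
move_arm:
  targets:
    - [[0.12,0,0.5],0,0]
    - [[0.12,0,1.0],0,0]
    - [[0.12,0,1.5],0,0]
    - [[0.12,0,1.9],0,0]
    - [[0.12,0,2.2],0,0]

```text
time_s: 5.35
tool_pos: [0.5519, -0.0152, 0.1416]
orientation: [-180.0, 0.0, 11.7]
wrist_force: [-0.1, 0.4, -1.2]
finger_gap: 0.135
grasp_force: 59.0
```

Request:
move_arm:
  targets:
    - [[0,0,0.3],0,0]
    - [[0,0,0.6],0,0]
    - [[0,0,0.9],0,0]
    - [[0,0,1.1],0,0]
    - [[0,0,1.1],0,0]

```text
time_s: 5.85
tool_pos: [0.5519, -0.0152, 0.1309]
orientation: [-180.0, 0.0, 11.7]
wrist_force: [-0.3, -0.0, -1.6]
finger_gap: 0.142
grasp_force: 59.0
```

Request:
move_arm:
  targets:
    - [[0,0,0],0,0.2]
    - [[0,0,0],0,0.4]
    - [[0,0,0],0,0.45]
    - [[0,0,-1.5],0,0.45]
    - [[0,0,-4],0,0.45]

```text
time_s: 6.35
tool_pos: [0.5508, -0.0151, 0.1707]
orientation: [-179.9, 0.2, 11.7]
wrist_force: [0.5, 0.2, 0.4]
finger_gap: 0.446
grasp_force: 0.0
```

Request:
move_arm:
  targets:
    - [[0,0,-3],0,0.45]
    - [[-2,0,-4],0,0.45]
    - [[-7,0,-4],0,0.2]
    - [[-7,0,-4],0,0]

```text
time_s: 6.75
tool_pos: [0.4782, -0.0295, 0.2107]
orientation: [-180.0, 0.2, 11.6]
wrist_force: [0.0, -0.2, -0.8]
finger_gap: 0.119
grasp_force: 0.0
```

```bash
python3 -c "
from h import *
go(.43,.01,.2,11.8)
f=grab('wrist','w4'); i=f['img'][...,::-1]
cv2.imwrite('pics/c5.png',cv2.resize(i[0:290,160:480],(640,580),interpolation=cv2.INTER_CUBIC))
"
```

```text
t 6.75 tcp [ 0.4782 -0.0295  0.2107] [-179.95    0.22   11.63] q6 68.7 F [ 0.  -0.2 -0.8] gap 0.119 gf 0.0
SHIFT [-3.92 -4.84  1.09] TURN -0.2
```

View pics/c5.png

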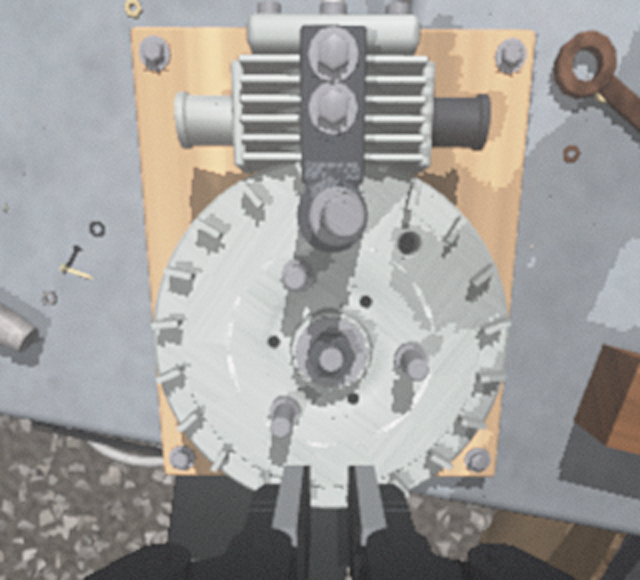

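The pin stands upright in the bush at crop (338,212). The studs are at (295,272), (410,352) and (285,408), the hub at (330,350) and the hole at (409,241). I'll plan the push on the stud opposite the bush.

```bash
python3 - <<'E'
from h import *
f=load('w4'); W=lambda x,y,z: onplane(f,160+x/2-.25,y/2-.25,z)
s=W(285,408,.11); s2=W(412,356,.11) ; hole=W(409,241,.082)
H=np.array([.4946,-.0272]); a=np.radians(11.9)
for n,p in dict(s=s,s2=s2,hole=hole).items():
    d=p[:2]-H; e=[d@[np.cos(a),np.sin(a)],d@[-np.sin(a),np.cos(a)]]; print(n,p.round(4),'engine mm',(np.array(e)*1000).round(1),np.hypot(*e).round(4),np.degrees(np.arctan2(e[1],e[0])).round(1))
C=cloud(f); print('pin top z',np.median(C[103:108,326:332,2]))
def E(x,y): return H+[x*np.cos(a)-y*np.sin(a),x*np.sin(a)+y*np.cos(a)]
for y in(.049,.043,.020): print(y,E(-.038,y))
p=E(-.038,.050); go(p[0],p[1],.096,11.8)
E
```

```text
s [ 0.469 -0.011  0.11 ] engine mm [-21.7  21.1] 0.0303 135.7
s2 [ 0.5031 -0.0603  0.11  ] engine mm [  1.5 -34.1] 0.0342 -87.6
hole [ 0.5497 -0.0514  0.082 ] engine mm [ 48.9 -35. ] 0.0602 -35.6
pin top z 0.15245598399009697
0.049 [0.44731265 0.01291118]
0.043 [0.44854988 0.00704013]
0.02 [ 0.45329257 -0.01546558]
t 6.8 tcp [ 0.4811 -0.0295  0.2118] [1.800e+02 1.000e-02 1.161e+01] q6 68.8 F [ 0.8 -0.2  0.7] gap 0.034 gf 0.0
SHIFT [-2.46 -4.94 11.58] TURN -0.2
```

Request:
move_arm:
  targets:
    - [[-1.2,-2.5,1],0,0]
    - [[-2.5,-5,4],0,0]
    - [[-2.5,-5,8],0,0]
    - [[-2.5,-5,10.5],0,0]
    - [[-2.5,-5,11.5],0,0]

```text
time_s: 7.3
tool_pos: [0.4482, 0.0149, 0.0947]
orientation: [-180.0, 0.1, 11.7]
wrist_force: [-0.8, 0.0, 0.2]
finger_gap: 0.001
grasp_force: 0.0
```

Request:
move_arm:
  targets:
    - [[0,0,0],0,0]
    - [[0,0,0],0,0]

```text
time_s: 7.5
tool_pos: [0.4505, 0.0144, 0.098]
orientation: [180.0, -0.1, 11.6]
wrist_force: [0.1, -0.3, 0.9]
finger_gap: 0.001
grasp_force: 0.0
```

```bash
python3 -c "
from h import *
go(.4473,.0129,.096,11.8)
f=grab('wrist','w5'); i=f['img'][...,::-1]
cv2.imwrite('pics/c6.png',cv2.resize(i[50:330,180:480],(600,560),interpolation=cv2.INTER_CUBIC))
"
```

```text
t 7.5 tcp [0.4505 0.0144 0.098 ] [ 1.7997e+02 -1.2000e-01  1.1640e+01] q6 73.7 F [ 0.1 -0.3  0.9] gap 0.001 gf 0.0
SHIFT [-0.34  0.08  0.2 ] TURN -0.2
```

View pics/c6.png

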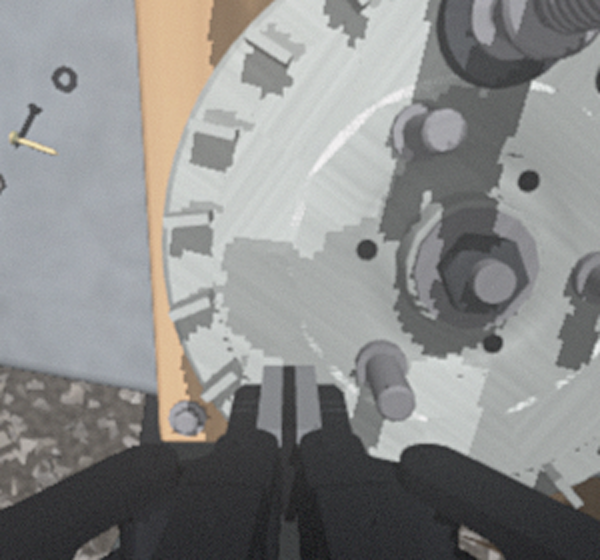

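The closed fingertips are at crop (290,370), left of the stud, whose foot is at (378,360) and top at (397,400). The push path along tool +y is clear.

Request:
move_arm:
  targets:
    - [[0,0.2,0.2],0,0]
    - [[0,0.5,0.2],0,0]
    - [[0,0.8,0.2],0,0]
    - [[0,1.1,0.2],0,0]
    - [[0,1.3,0.2],0,0]

```text
time_s: 8.05
tool_pos: [0.4508, 0.0026, 0.0943]
orientation: [-179.8, 0.1, 11.7]
wrist_force: [-7.2, 8.2, 5.8]
finger_gap: -0.001
grasp_force: 4.5
```

Request:
move_arm:
  targets:
    - [[0,0.15,0],0,0]
    - [[0,0.3,0],0,0]
    - [[0,0.45,0],0,0]
    - [[0,0.6,0],0,0]
    - [[0,0.7,0],0,0]

```text
time_s: 8.55
tool_pos: [0.4516, -0.0043, 0.0937]
orientation: [-179.9, 0.2, 11.7]
wrist_force: [-4.2, 6.3, 2.3]
finger_gap: -0.001
grasp_force: 3.4
```

Request:
move_arm:
  targets:
    - [[0,0.15,0],0,0]
    - [[0,0.3,0],0,0]
    - [[0,0.45,0],0,0]
    - [[0,0.6,0],0,0]
    - [[0,0.7,0],0,0]

```text
time_s: 9.05
tool_pos: [0.453, -0.0113, 0.0935]
orientation: [-179.9, 0.2, 11.7]
wrist_force: [-3.3, 4.3, 0.2]
finger_gap: 0.002
grasp_force: 2.8
```

```bash
cat >> h.py <<'E'
def chk(tag):
    go(.4473,.0129,.096,11.8); f=grab('wrist',tag); C=cloud(f); K=f['K']
    H=np.array([.4946,-.0272]); a=np.radians(11.9); q=C[f['depth']>0]-[*H,0]
    ex=q[:,0]*np.cos(a)+q[:,1]*np.sin(a); ey=-q[:,0]*np.sin(a)+q[:,1]*np.cos(a); z=q[:,2]
    m=(abs(ex-.060)<.012)&(abs(ey)<.012)&(z>.1); print('pin top z',np.percentile(z[m],97).round(4),m.sum())
    m=(abs(z-.110)<.003)&(ex<-.01)&(ex>-.05)&(ey<.04)&(ey>-.03)&(np.hypot(ex,ey)>.03); 
    if m.sum(): print('stud top',m.sum(),np.median(ex[m]).round(4),np.median(ey[m]).round(4))
E
python3 -c "
from h import *
chk('w6')"
```

```text
t 9.05 tcp [ 0.453  -0.0113  0.0935] [-1.7987e+02  1.7000e-01  1.1650e+01] q6 70.4 F [-3.3  4.3  0.2] gap 0.002 gf 2.8
SHIFT [-0.07 -2.49 -0.24] TURN -0.1
pin top z 0.1526 5652
stud top 523 -0.0307 0.0133
```

Request:
move_arm:
  targets:
    - [[0,0.1,0],0,0]
    - [[0,0.2,0],0,0]
    - [[0,0.3,0],0,0]
    - [[0,0.4,0],0,0]
    - [[0,0.4,0],0,0]

```text
time_s: 9.6
tool_pos: [0.4547, -0.0158, 0.0939]
orientation: [-180.0, 0.1, 11.6]
wrist_force: [-2.0, 2.2, -1.5]
finger_gap: -0.005
grasp_force: 1.5
```

```bash
python3 -c "
from h import *
chk('w7')"
```

```text
t 9.6 tcp [ 0.4547 -0.0158  0.0939] [-1.7996e+02  6.0000e-02  1.1650e+01] q6 69.9 F [-2.   2.2 -1.5] gap -0.005 gf 1.5
SHIFT [-0.15 -2.96 -0.2 ] TURN -0.2
pin top z 0.1392 3940
stud top 487 -0.0299 0.0082
```

The pin has dropped: its top went from 152.6 to 139.2 mm. I'll stop turning, back off and lift.

Request:
move_arm:
  targets:
    - [[0,-0.5,0],0,0]
    - [[0,-1.5,0],0,0]
    - [[0,-1.8,-2],0,0]
    - [[0,-1.8,-6],0,0]
    - [[0,-1.8,-10],0,0]

```text
time_s: 10.15
tool_pos: [0.4509, 0.0025, 0.1951]
orientation: [-180.0, 0.1, 11.7]
wrist_force: [1.8, -0.5, -0.8]
finger_gap: -0.002
grasp_force: 0.0
```

Request:
move_arm:
  targets:
    - [[1.5,2,-1],0,0]
    - [[3,3.5,-2],0,0]
    - [[3,3.5,-2],0,0]
    - [[3,3.5,-2],0,0]

```text
time_s: 10.55
tool_pos: [0.4882, -0.0261, 0.2144]
orientation: [180.0, -0.0, 11.6]
wrist_force: [-1.3, -0.0, 0.1]
finger_gap: 0.001
grasp_force: 0.0
```

```bash
python3 -c "
from h import *
chk('w8'); f=load('w8'); i=f['img'][...,::-1]
cv2.imwrite('pics/c7.png',cv2.resize(i[0:290,160:480],(640,580),interpolation=cv2.INTER_CUBIC))"
```

```text
t 10.55 tcp [ 0.4882 -0.0261  0.2144] [ 1.800e+02 -2.000e-02  1.164e+01] q6 69.3 F [-1.3 -0.   0.1] gap 0.001 gf 0.0
SHIFT [-3.22 -4.64 11.84] TURN -0.2
pin top z 0.1391 705
stud top 64 -0.0371 0.0015
```

View pics/c7.png

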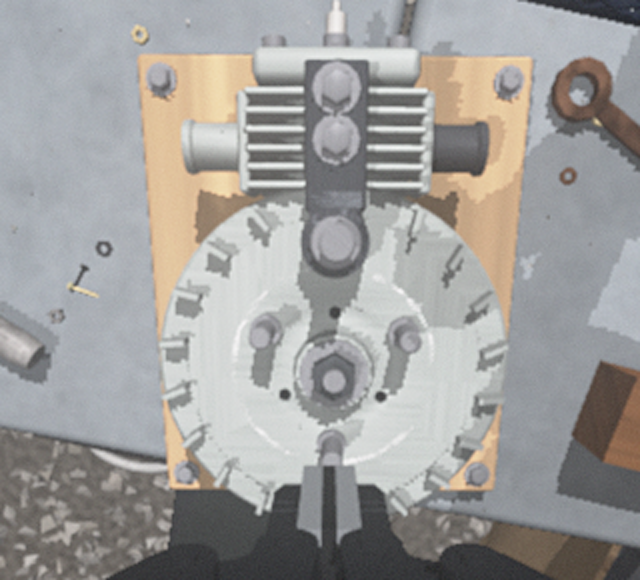

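The studs now sit symmetrically and the pin is at crop (336,240). Using the depth of the top disc, I'll check that it is fully home.

```bash
python3 -c "
from h import *
f=load('w8'); C=cloud(f); r=C[116:123,324:331]; print('top',np.median(r[...,2]), 'bolt',np.median(C[42:45,326:331,2]))
z=C[100:145,310:346]; t=z[abs(z[...,2]-.138)<.003]; print('disc centre',t.mean(0).round(4),len(t)); k=z[(z[...,2]>.100)&(z[...,2]<.112)]; print('flange/eye z hist',np.histogram(k[:,2],bins=6,range=(.1,.112)))
f=load('w4'); C=cloud(f); z=C[85:130,310:346]; print('before',np.median(C[103:108,326:332,2]))
"
```

```text
top 0.13821685612688112 bolt 0.10627035345633729
disc centre [ 0.5526 -0.0153  0.138 ] 285
flange/eye z hist (array([375,   4, 123, 131,   1,   0]), array([0.1  , 0.102, 0.104, 0.106, 0.108, 0.11 , 0.112]))
before 0.15245598399009697
```

The pin top is at 138.2 mm, where fully home is 138. The flange top is at 106 mm and the pin is upright over the bush. The robot is clear, so I hand it in.

```bash
python3 -c "
from h import *
print(manip.job_done())"
```

```text
the job is handed in; nothing more can be done
None
```

The flywheel is locked: the pin sits upright and fully home in the bush with its flange down, turning stopped as soon as the pin caught, the arm never touched the punches, oil can, ratchet or spanner, and the job was handed in at about 10.6 s.

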